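Lock the jig's sliding plate with the ball-lock pin

ROBOT

A 7-joint arm with a two-finger parallel gripper is mounted at the origin on the work surface. World frame = base frame: x ahead of the robot, y to its left, z up, the work surface at z = 0. Lengths are in m, angles in rad, forces in N, time in s.
With the tool pointing down it reaches from about 0.425 to 0.925 m from the base axis. Payload 6.8 kg.
Tool frame: the origin (TCP) lies at the very end of the fingers, on their centre line; the grasp point (between the pads) lies 19 mm behind it; x points along the fingers, y is the direction in which the jaws open and shut, and the axes are right-handed (so a half turn about x gives the same grasp; the last joint's range is limited). The gripper opens to 85 mm and grips with 20 to 120 N. Pads are 22 mm wide; open, the fingers measure 114 mm over their backs; the gripper's body (76 mm by 85 mm) begins 54 mm behind the grasp point. The pads swing forward as they close: fully open they stand 13 mm farther back than shut.
Start: joints at [1.217, 0.477, 0.022, 1.555, -0.011, 1.109, -0.083], TCP at [0.164, -0.655, 0.231] pointing down, gripper open.
Joint ranges: [-2.96, 2.96], [-0.34, 2.1], [-1.41, 1.46], [0.24, 2.44], [-1.37, 4.51], [0.17, 1.92], [-2.96, 2.96]. Speed limits (rad/s): [2.39, 2.39, 3.14, 3.14, 3.14, 3.14, 3.14].

INTERFACE

Orientations are given as a rotation vector (axis times angle).
In Python, from bench import get_obs, grab_frame, camera_info, hand_in gives the robot as it stands.
- The arm moves only by the tool apply_moves, never from a script. Its argument "series" is text: rows parted by semicolons, each of 7 numbers parted by spaces: the turn, a rotation vector about the tool's x, y, z in rad, then the shift along the tool's x, y, z in m, then the opening, from 0 (shut) to 1 (fully open). In form: wx wy wz tx ty tz hand; .... A call has 1 to 12 rows; each row is the pose to reach, as a shift and turn from the pose commanded when the call began, along the tool's axes at that moment; what a row does not reach only later rows make up. A row lasts 1/8 s, in which the tool goes at most 62.5 mm and 10.7 degrees, less where a joint would pass 70% of its speed; a pose out of reach is approached as far as the arm can. A call with a gripper value outside its range is refused whole. The fingers move at their own pace and stop on an object; "force" is the grip in N (left out, the last holds). Time passes only in rows, so rows that repeat a pose let the fingers close. It gives the time, the measured TCP pose, the force and the opening at its end, in the units of the state.
- get_obs(): the state, without advancing time (a new reading comes with each control period).
- grab_frame(name): name is "side" or "top"; returns the picture (384x512x3 uint8, blue, green, red); there is no depth.
- camera_info(name): a dict with "fov_y" (degrees; the focal length in pixels is half the picture's height over the tangent of half this angle, whatever the lens; pixels are square), "cx", "cy" (the principal point, pixels), "rvec" (rotation vector, rad) and "tvec" (3), from world to camera coordinates, as OpenCV has them. Camera axes: x right, y down, z forward; pixel columns grow to the right and rows downward; lengths in m; the calibration is good to about 2 mm. A picture is of the moment at which its call begins. camera_info takes no time and is no camera call.
- hand_in(): hands the job in, once; it reports no verdict.
The state is a dict: "clock": time; "joints": joint angles; "qvel": joint speeds; "tau": joint torques, N m; "tcp_pos": TCP position; "orientation": TCP orientation; "contact_force": force on the tool from outside, world axes, zero at the start; "moment": the same for the moment, N m; "grip_width": finger opening in m.
Only numpy, scipy, OpenCV 4.12 (cv2) and the standard library are available. Lean on these libraries where they do the work, as an engineer would, in place of code of your own. Each camera call takes 0.05 s, during which the arm holds its last target.

TASK

Take the ball-lock pin from its wooden holder with its red side button squeezed in, put it down through the hole in the layout jig's sliding plate, and gently draw the plate along with it until it drops into the hidden hole of the lock bar underneath. Press the pin fully home with the button still held in, then let go so that the button springs out and the pin stays locked; leave the pliers, scriber and jar alone.

Things in the scene. Friction and masses are not known exactly. Their poses are not given: they have to be found in the camera images.
- pin: Ball-lock pin, about 120 g, standing loosely upright in the holder. Origin: on its axis, at the underside of its collar (the seating face); z up the axis. Above: steel collar 32 mm across, 4 mm high, then a black head 24 mm (x) by 22 mm (y), up to 46 mm. Below: steel shank 12 mm across, 44 mm long with the tip, the last 5 mm a cone ending 6 mm across.
- pin_grip (a point): On the pin's axis, 28 mm above its origin, level with the middle of the red button on the head's +x side (14 mm wide, 20 mm high). Grip here across the pin's x: the button's face is 18 mm from the axis when out, 13 mm when in, the opposite face 12 mm: 30 mm wide free, 25 mm squeezed, the axis then 0.5 mm off the grip's middle, away from the button.
- pin_balls (a point): On the pin's axis, 23.5 mm below its origin, between two brass locking balls (5 mm high) on its +y and -y sides. While the button is out they stand 3.5 mm out of the shank (19 mm over both) and cannot pass a 14.5 mm hole; they draw in flush when the button is fully in.
- button (a joint): The pin's red button: 0 = out, 0.005 m = fully in (balls drawn in). Its spring starts to yield at 4 N and is fully in at 9 N; A grip of 40 to 50 N holds it in and keeps the pin from twisting; a weak grip lets the pin tilt when drawn along.
- pin_tip (a point): Centre of the pin's lower end, 44 mm below the pin's origin.
- holder: Wooden block 60 x 60 x 55 mm high, fixed; origin at the centre of its underside. The pin hangs by its collar in a 23 mm wide hole through its middle (the balls pass freely), collar on the top face; lift it at least 50 mm to clear.
- jig: Layout jig, fixed on the bench: green feet and 52 mm high end blocks, 250 mm long (x) by 100 mm wide (y); origin at the centre of its underside, z up. Steel strips 57.5 mm high along both sides guide an aluminium plate that slides along x. Gentle: 3 to 15 N of push is plenty, more than 30 N between pin and jig spoils it.
- bar_top (a point): Point of the jig, 44 mm above its origin, on the top face of the dark steel lock bar, 8 mm thick and rigid, that lies 0.5 mm under the sliding plate; it is hollow below down to the bench. Its 14.5 mm lock hole, on the jig's centre line, is hidden by the plate and not measured (see carriage): feel for it with the pin's tip resting lightly on the bar.
- carriage (a joint): Position of the sliding plate along the jig's +x: 0 to 0.06 m, at the start 0 to 0.012 m. It moves with about 1.5 N of friction and stays where left. The lock hole is under the plate's hole somewhere between 0.025 and 0.045 m, different every time: draw the plate to +x with the pin until its tip drops in.
- plate_hole (a point): Centre of the mouth of the pin hole in the sliding plate (150 x 86 x 10 mm, top face 54.5 mm above the bench), on its top face; moves with the plate. Plain round 14.5 mm through hole; 10.5 mm below its mouth the bar. With the pin home the collar rests on this face, the tip 44 mm below. Nearest pegs (12 mm high) 61 mm away, to +x.
- pliers: Blue-handled pliers, 135 mm long (x), 50 mm wide, 15 mm high, lying loose on the far side of the bench; origin on the bench near the pivot. Not to be disturbed.
- scriber: Loose silver scriber, 145 mm long (x), 10 mm thick, lying on the near side; origin on the bench below its middle. Not to be disturbed.
- jar: Loose small amber glass jar with white cap, 44 mm across, 55 mm high; origin at the centre of its underside. Not to be disturbed.
Not all that is in view belongs to the job. There is more than one size of the pin; the job needs the smallest.

How it is judged:
On the way, in this order (a step that is already met when the one before it is completed fails the run):
1. the pin's tip is in the plate's hole (horizontal distance between pin_tip and plate_hole below 0.004 m and z of pin_tip in the frame of plate_hole between -0.03 and -0.003 m), for 0.1 s.
2. the pin is fully home through plate and lock bar (tip at least 41 mm below the plate's face) with its button still held in (horizontal distance between pin_tip and plate_hole below 0.004 m and z of pin_tip in the frame of plate_hole below -0.041 m and value of joint button above 0.0035 m), for 0.1 s.
At the end, for the whole second after the job is handed in: The pin stands through the plate's hole and the lock bar, collar within 2 mm of the plate, tip within 4 mm of the hole's axis, tilted less than 0.1 rad, at rest, its button sprung out to within 1.2 mm (horizontal distance between pin_tip and plate_hole below 0.004 m and z of pin_tip in the frame of plate_hole below -0.042 m and angle between pin's own z axis and vertical below 0.1 rad and value of joint button below 0.0012 m and linear speed of pin below 0.02 m/s); the robot touches nothing.
It fails at once if pin and jig pressed together with more than 30 N (contact force between pin and jig above 30 N).
It fails at once if the pliers moved more than 15 mm (distance of pliers from where it was at the start of the episode above 0.015 m).
It fails at once if the scriber moved more than 15 mm (distance of scriber from where it was at the start of the episode above 0.015 m).
It fails at once if the jar moved more than 15 mm (distance of jar from where it was at the start of the episode above 0.015 m).
It also fails if it takes over 56 s, if anything falls off the work surface, if the arm or the gripper's body presses on something with over 40 N, if the wrist force passes 120 N, or if a joint passes its speed limit or range.

## Working session

There is one attempt and no reset: what is moved stays moved. The work goes in short steps, Python scripts to look and compute and a tool call to move; the robot and the scene stay as the last step left them, time stands still between calls to the robot, and variables do not carry over. Pictures are saved under pics/ and viewed, and the job is handed in when it is done.

Besides the shell and the picture viewer there is one more tool, called after "Call:" as a command line: name --argument value ..., lists and objects as JSON in quotes. apply_moves: Moves the arm, as the interface text tells. Its arguments: {"type":"object","properties":{"series":{"type":"string"},"force":{"type":"number"}},"required":["series"]}

```bash
mkdir -p pics; ls; python3 - <<'E'
from bench import *
import cv2,json
o=get_obs(); print(o)
for n in("side","top"):
    print(n,camera_info(n)); cv2.imwrite(f"pics/{n}0.png",grab_frame(n))
E
```

```text
pics
{'clock': 0.0, 'joints': array([ 1.21690947,  0.4778077 ,  0.02237493,  1.55648789, -0.01147566,
        1.10928723, -0.08310408]), 'qvel': array([ 0.00163315,  0.00170872, -0.00037819, -0.00108217, -0.00045623,
        0.00062653,  0.00116786]), 'tau': array([ 7.30100764e-04, -5.96436274e+01,  1.60831690e+00, -2.81185913e+01,
        1.24618207e-02,  9.42971790e-03, -5.51646302e-07]), 'tcp_pos': array([ 0.1640488 , -0.65413591,  0.23030593]), 'orientation': array([ 2.09111236,  0.26024969, -2.09196129]), 'contact_force': array([-0.20742095, -0.22687762, -0.02150768]), 'moment': array([-0.02971191,  0.02021135, -0.01872259]), 'grip_width': 0.08513078899733462}
side {'fov_y': 55.406457718136764, 'cx': 259.05963924435326, 'cy': 196.19039939508775, 'rvec': array([ 2.18211515, -0.64317433,  0.33241103]), 'tvec': array([-0.42299488,  0.29003403,  0.50166706])}
top {'fov_y': 42.62497044196285, 'cx': 259.55005768756985, 'cy': 187.37541224168547, 'rvec': array([ 2.11560843, -2.15806409,  0.13865305]), 'tvec': array([0.1021804 , 0.56852223, 1.16368576])}
```

View pics/side0.png

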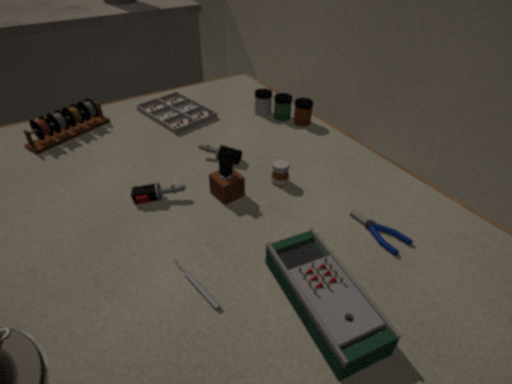

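View pics/top0.png

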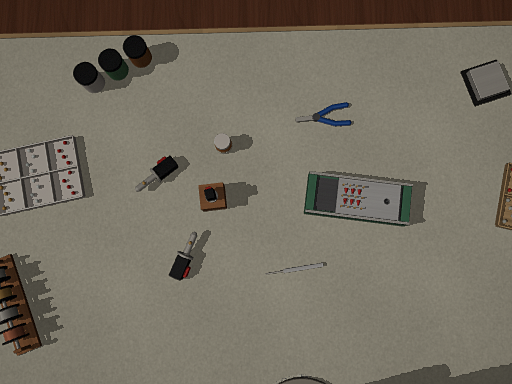

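```bash
cat > h.py <<'E'
import numpy as np, cv2
from bench import *
from scipy.spatial.transform import Rotation as R
def cam(n):
    c=camera_info(n); f=192/np.tan(np.radians(c['fov_y'])/2)
    K=np.array([[f,0,c['cx']],[0,f,c['cy']],[0,0,1]]); return K,cv2.Rodrigues(c['rvec'])[0],np.array(c['tvec'])
def w(n,u,v,z):
    K,Rm,t=cam(n); d=Rm.T@np.linalg.inv(K)@[u,v,1.]; o=-Rm.T@t
    return o+d*(z-o[2])/d[2]
def px(n,p):
    K,Rm,t=cam(n); return cv2.projectPoints(np.atleast_2d(np.float64(p)),Rm,t,K,None)[0][:,0]
def tri(a,b):
    A=[];B=[]
    for n,(u,v) in(("side",a),("top",b)):
        K,Rm,t=cam(n); d=Rm.T@np.linalg.inv(K)@[u,v,1.]; d/=np.linalg.norm(d); P=np.eye(3)-np.outer(d,d); A.append(P);B.append(P@(-Rm.T@t))
    x=np.linalg.lstsq(np.vstack(A),np.hstack(B),rcond=None); return x[0],np.sqrt(x[1])
def crop(n,name,x0,y0,x1,y1,s,img=None):
    im=grab_frame(n) if img is None else img
    c=im[y0:y1,x0:x1]; c=cv2.convertScaleAbs(c,alpha=1.6,beta=10)
    cv2.imwrite(f"pics/{name}.png",cv2.resize(c,None,fx=s,fy=s,interpolation=cv2.INTER_CUBIC))
E
python3 - <<'E'
from h import *
np.set_printoptions(precision=4,suppress=True)
for n in("side","top"):
    K,Rm,t=cam(n); print(n,-Rm.T@t)
print('holder',w('top',211,197,.055)); print('jig',w('top',359,197,.052)); print('hole',w('top',387,202,.0545),w('side',349,317,.0545))
print('jar',w('top',222,143,.055),'scr',w('top',297,268,0),'pl',w('top',320,118,0))
print('pinb',w('top',163,168,.01),'pinc',w('top',180,265,.01))
t=cv2.imread('pics/top0.png');s=cv2.imread('pics/side0.png')
crop('top','c1',130,130,260,290,5*.75,t);crop('side','c2',120,130,300,220,4,s);crop('top','c3',295,160,425,235,6,t);crop('side','c4',255,225,405,380,3.8,s)
E
```

```text
side [ 0.2307 -0.399   0.5498]
top [0.3935 0.0716 1.2361]
holder [0.5476 0.2088 0.055 ]
jig [ 0.5405 -0.1491  0.052 ]
hole [ 0.5266 -0.2152  0.0545] [ 0.5295 -0.2144  0.0545]
jar [0.6811 0.1811 0.055 ] scr [0.3731 0.0026 0.    ] pl [ 0.7549 -0.0682  0.    ]
pinb [0.6303 0.336  0.01  ] pinc [0.3858 0.2914 0.01  ]
```

View pics/c1.png

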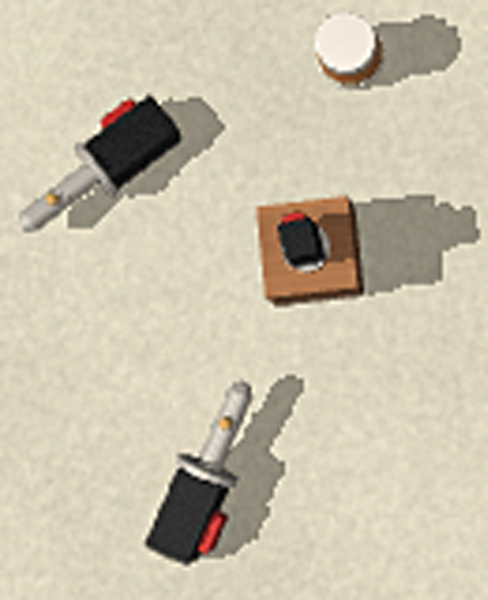

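View pics/c2.png

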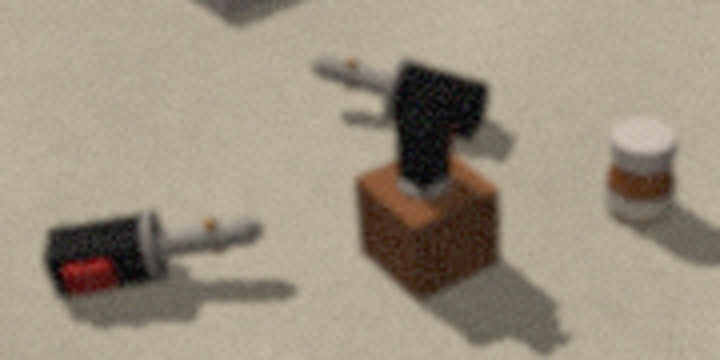

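View pics/c3.png

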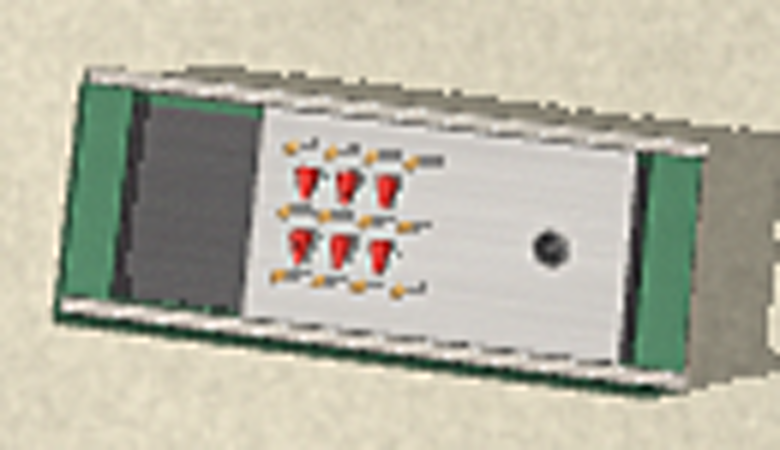

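View pics/c4.png

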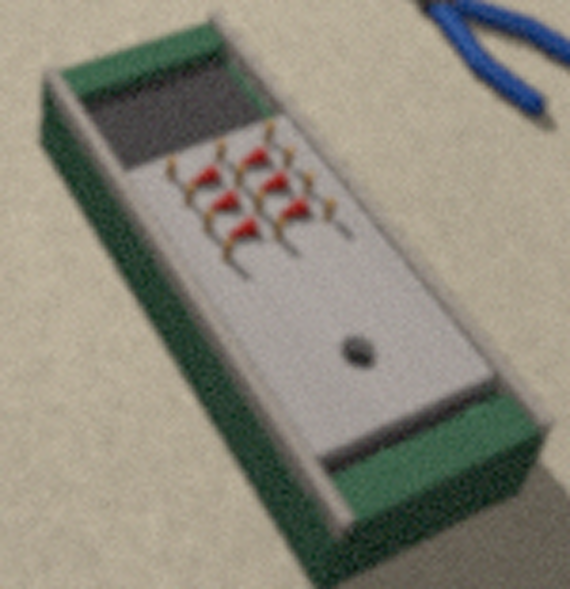

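The three candidate pins in the top view are the one upright in the holder at (211,195), one lying at (162,170) and one lying at (182,262). The holder pin is clearly the smallest and stands upright, which fits the description. The crop confirms this, with its red button facing up in the image. Next I fit its pose by overlay.

```bash
cat > fit.py <<'E'
from h import *
from scipy.optimize import minimize
np.set_printoptions(precision=4,suppress=True)
def box(x0,x1,y0,y1,z0,z1): return np.array([[x,y,z] for x in(x0,x1) for y in(y0,y1) for z in(z0,z1)],float)
def place(P,x,y,yaw,z=0,rv=None):
    r=R.from_euler('z',yaw); return r.apply(P)+[x,y,z]
th=np.linspace(0,2*np.pi,40)
def cyl(r,z0,z1): return np.vstack([np.c_[r*np.cos(th),r*np.sin(th),0*th+z] for z in(z0,z1)])
HEAD=box(-.012,.012,-.011,.011,.004,.046); COL=cyl(.016,0,.004); BTN=box(.012,.018,-.007,.007,.018,.038)
def hull(n,P,S,off):
    q=(px(n,P)-off+.5)*S-.5; return cv2.convexHull(np.float32(q))
def render(n,parts,win,S=8):
    x0,y0,x1,y1=win; im=np.zeros(((y1-y0)*S,(x1-x0)*S),np.uint8)
    for P in parts: cv2.fillConvexPoly(im,np.int32(np.round(hull(n,P,S,(x0,y0)))),255)
    return cv2.resize(im,(x1-x0,y1-y0),interpolation=cv2.INTER_AREA)/255.
def overlay(n,img,parts,win,S,name):
    x0,y0,x1,y1=win; c=cv2.resize(cv2.convertScaleAbs(img[y0:y1,x0:x1],alpha=1.6,beta=10),None,fx=S,fy=S,interpolation=cv2.INTER_NEAREST)
    for P,col in parts: cv2.polylines(c,[np.int32(np.round(hull(n,P,S,(x0,y0))))],True,col,1)
    cv2.imwrite(f'pics/{name}.png',c)
E
python3 - <<'E'
from fit import *
T=cv2.imread('pics/top0.png');Sd=cv2.imread('pics/side0.png')
wt=(190,175,240,220); ws=(195,135,260,210)
# holder fit: color mask brown (incl. dark): use red-blue diff
Hold=box(-.03,.03,-.03,.03,0,.055)
def m_h(I,w):
    c=I[w[1]:w[3],w[0]:w[2]].astype(int); return c
print(T[195,200:235].tolist()); print(T[185:212,205].tolist())
print(Sd[160:205,215].tolist())
E
```

```text
[[34, 59, 93], [37, 60, 95], [39, 63, 96], [41, 66, 100], [41, 70, 108], [29, 30, 30], [18, 16, 15], [19, 18, 18], [21, 22, 21], [16, 15, 17], [22, 23, 23], [20, 20, 20], [18, 19, 19], [23, 22, 23], [4, 2, 2], [0, 0, 0], [75, 79, 81], [80, 83, 83], [22, 36, 59], [21, 37, 60], [25, 40, 61], [24, 38, 61], [22, 39, 61], [25, 42, 65], [11, 21, 36], [20, 29, 41], [76, 86, 88], [75, 85, 89], [70, 79, 83], [71, 81, 83], [72, 81, 84], [67, 77, 81], [70, 80, 83], [70, 79, 82], [71, 81, 83]]
[[41, 69, 108], [42, 68, 101], [30, 50, 82], [31, 45, 116], [11, 17, 31], [19, 16, 8], [17, 17, 13], [18, 18, 17], [20, 18, 16], [20, 19, 19], [29, 30, 30], [68, 71, 70], [48, 58, 69], [57, 75, 96], [39, 62, 91], [38, 64, 102], [43, 69, 104], [41, 67, 100], [43, 68, 105], [44, 71, 107], [43, 69, 105], [45, 70, 104], [44, 71, 107], [46, 73, 110], [11, 21, 35], [13, 23, 39], [56, 67, 74]]
[[46, 54, 60], [55, 63, 70], [69, 80, 85], [83, 96, 101], [91, 107, 112], [87, 98, 107], [91, 102, 108], [90, 103, 109], [88, 103, 109], [91, 104, 111], [80, 94, 103], [66, 81, 94], [41, 57, 82], [35, 53, 81], [30, 49, 80], [32, 51, 82], [28, 47, 81], [36, 54, 82], [28, 49, 78], [27, 43, 71], [24, 38, 60], [16, 28, 51], [8, 24, 35], [17, 24, 39], [8, 18, 34], [10, 22, 37], [11, 21, 39], [4, 18, 34], [13, 23, 41], [13, 21, 37], [12, 18, 36], [18, 25, 40], [18, 29, 43], [5, 17, 36], [8, 22, 38], [20, 26, 43], [34, 45, 53], [56, 64, 72], [74, 85, 92], [80, 94, 100], [87, 100, 106], [85, 96, 103], [86, 99, 106], [87, 99, 105], [84, 97, 104]]
```

```bash
cat > pf.py <<'E'
from fit import *
T=cv2.imread('pics/top0.png');Sd=cv2.imread('pics/side0.png')
wt=(190,175,240,220); ws=(205,138,245,190)
def dark(I,w,th):
    c=I[w[1]:w[3],w[0]:w[2]].astype(float); 
    return np.clip((th+12-c.max(2))/24,0,1)
mt=dark(T,wt,42); 
c=T[wt[1]:wt[3],wt[0]:wt[2]].astype(float); red=np.clip((c[...,2]-c[...,1]-45)/20,0,1)
yy,xx=np.mgrid[wt[1]:wt[3],wt[0]:wt[2]]
g=(xx<219)&(yy<203)
mt=mt*g
def cost_t(p):
    x,y,yaw=p; P=place(HEAD,x,y,yaw,.055); r=render('top',[P],wt)
    b=render('top',[place(BTN,x,y,yaw,.055)],wt)*(1-r)
    return ((r-mt)**2*g).sum()+((b-red)**2*g).sum()
best=None
for y0 in np.radians(np.arange(-60,61,15)):
    q=minimize(cost_t,[.548,.209,y0],method='Nelder-Mead',options=dict(initial_simplex=np.array([[.548,.209,y0],[.553,.209,y0],[.548,.214,y0],[.548,.209,y0+.2]]),xatol=1e-5,fatol=1e-3))
    print(np.degrees(y0),q.x[:2],np.degrees(q.x[2]),q.fun)
    if best is None or q.fun<best.fun: best=q
p=best.x
gs=[(place(HEAD,*p,.055),(0,255,0)),(place(BTN,*p,.055),(0,0,255)),(place(COL,*p,.055),(255,255,0))]
overlay('top',T,gs,wt,12,'o1'); overlay('side',Sd,gs,(200,135,260,210),8,'o2')
E
python3 pf.py
```

```text
-59.99999999999999 [0.551  0.2073] -76.94684548784606 33.64369605464051
-45.0 [0.5509 0.2079] -77.67506378103522 33.6849066096558
-29.999999999999996 [0.5504 0.2077] 16.983530802746024 12.34049995081447
-14.999999999999998 [0.5504 0.2079] 16.22035775446025 12.190953589664224
0.0 [0.5506 0.2077] 17.193155045665215 11.977712214692511
14.999999999999998 [0.5508 0.2077] 17.683911269638305 12.39010642015662
29.999999999999996 [0.5505 0.2077] 18.199378511137827 12.112571491866982
45.0 [0.5505 0.2077] 15.38269945033776 12.110835316164295
59.99999999999999 [0.5509 0.2075] 16.74081516527471 12.490110697693979
```

View pics/o1.png

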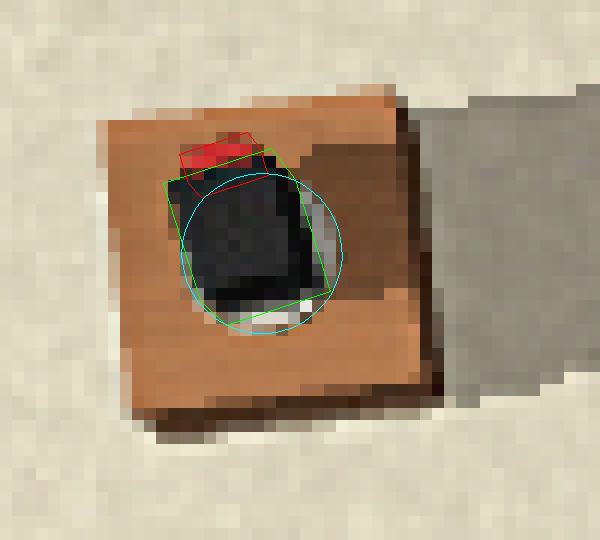

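View pics/o2.png

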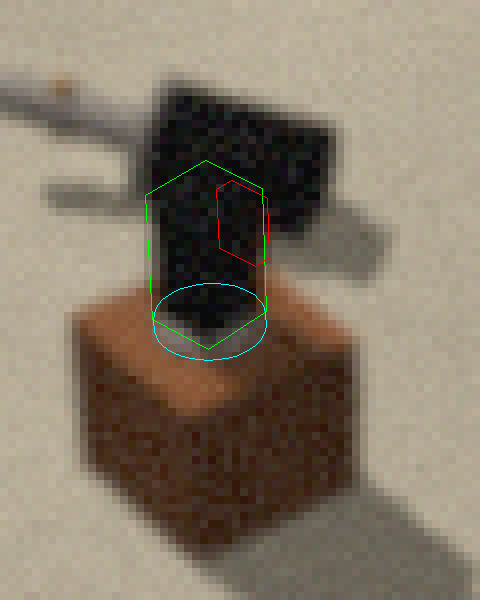

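```bash
python3 - <<'E'
import cv2,numpy as np
T=cv2.imread('pics/top0.png');S=cv2.imread('pics/side0.png')
def g(I,w,s):
    c=I[w[1]:w[3],w[0]:w[2]].astype(float)/140; c=np.clip(c,0,1)**.5*255
    return cv2.resize(c.astype(np.uint8),None,fx=s,fy=s,interpolation=cv2.INTER_NEAREST)
a=g(T,(198,180,226,212),14); b=g(S,(208,140,248,186),10)
h=max(a.shape[0],b.shape[0]); f=lambda x:cv2.copyMakeBorder(x,0,h-x.shape[0],0,0,0)
cv2.imwrite('pics/g1.png',np.hstack([f(a),f(b)]))
E
```

```text
(no output)
```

View pics/g1.png

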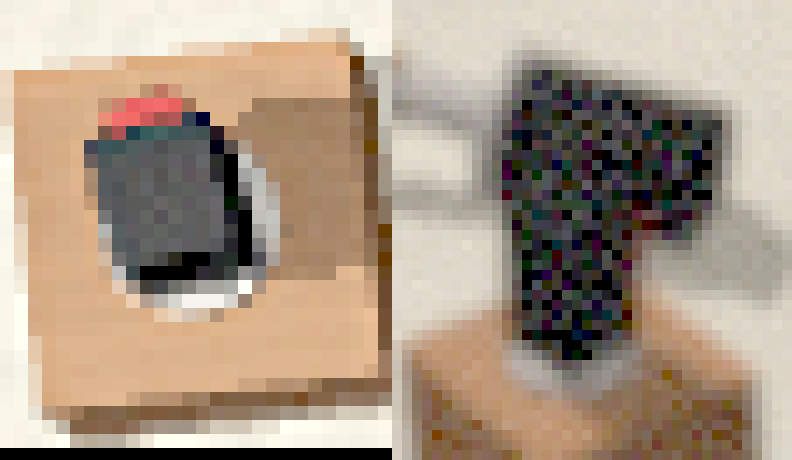

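```bash
cat >> h.py <<'E'
def obs():
    o=get_obs(); r=R.from_rotvec(o['orientation']); return o,r
E
python3 - <<'E'
from h import *
np.set_printoptions(precision=4,suppress=True)
c=np.array([[88,72],[707,150],[686,385],[62,302]])/6+[295,160]-.5
W=np.array([w('top',*q,.0575) for q in c]); print(W, W.mean(0)); 
ul,ur,lr,ll=W
print(np.linalg.norm(ul-ur),np.linalg.norm(ll-lr),np.linalg.norm(ul-ll),np.linalg.norm(ur-lr))
d=(ul-ur)+(ll-lr); print('jig yaw',np.degrees(np.arctan2(d[1],d[0])))
cs=np.array([[215,15],[550,425],[345,530],[47,75]])/3.8+[255,225]-.5
V=np.array([w('side',*q,.0575) for q in cs]);print(V,V.mean(0)); d=(V[0]-V[1])+(V[3]-V[2]); print('jig yaw s',np.degrees(np.arctan2(d[1],d[0])))
print('hole',w('top',*(np.array([551,247])/6+[295,160]-.5),.0545),w('side',*(np.array([359,351])/3.8+[255,225]-.5),.0545))
o,r=obs(); print(r.as_matrix(),o['tcp_pos'])
E
```

```text
[[ 0.6047 -0.0306  0.0575]
 [ 0.5674 -0.2776  0.0575]
 [ 0.4733 -0.2633  0.0575]
 [ 0.5115 -0.0171  0.0575]] [ 0.5392 -0.1471  0.0575]
0.24977741086555105 0.24911476057476922 0.0941784672875497 0.09516748950214605
jig yaw 81.31461467945542
[[ 0.603  -0.0346  0.0575]
 [ 0.5672 -0.2787  0.0575]
 [ 0.4717 -0.2659  0.0575]
 [ 0.5072 -0.0233  0.0575]] [ 0.5373 -0.1506  0.0575]
jig yaw s 81.6764374883715
hole [ 0.5299 -0.2138  0.0545] [ 0.5296 -0.2142  0.0545]
[[-0.0005  0.2433 -0.9699]
 [ 0.0015 -0.9699 -0.2433]
 [-1.     -0.0016  0.0001]] [ 0.1641 -0.6542  0.2304]
```

```bash
cat >> h.py <<'E'
def goal(pos,yaw,base=None):
    """row values for world target: TCP pos, tool-y yaw deg, tool straight down; relative to current measured pose (or base=(pos,rotvec))"""
    o,r=obs(); p=o['tcp_pos']
    if base is not None: p,r=np.array(base[0]),R.from_rotvec(base[1])
    a=np.radians(yaw); X=np.array([0,0,-1.]);Y=np.array([np.cos(a),np.sin(a),0]);Z=np.cross(X,Y)
    g=R.from_matrix(np.c_[X,Y,Z]); rv=(r.inv()*g).as_rotvec(); t=r.inv().apply(np.array(pos)-p)
    print('row',np.round(rv,4),np.round(t,4))
E
python3 - <<'E'
from h import *
np.set_printoptions(suppress=True)
goal([.50,-.33,.23],-36)
E
```

```text
row [-0.6967 -0.0004  0.0016] [ 0.0008 -0.2327 -0.4047]
```

Call:
apply_moves --series "-0.09 0 0 0 -0.029 -0.051 1; -0.17 0 0 0 -0.058 -0.101 1; -0.26 0 0 0 -0.087 -0.152 1; -0.35 0 0 0 -0.116 -0.202 1; -0.44 0 0 0 -0.145 -0.253 1; -0.52 0 0 0 -0.175 -0.304 1; -0.61 0 0 0 -0.204 -0.354 1; -0.697 0 0 0 -0.233 -0.405 1" --force 45

```text
clock: 1.1
tcp_pos: [0.5012, -0.3288, 0.2311]
orientation: [1.653, 0.846, -1.654]
contact_force: [1.0, -1.0, 1.1]
grip_width: 0.0857
```

```bash
python3 - <<'E'
from h import *
np.set_printoptions(suppress=True)
goal([.5505,.208,.16],16.5)
print(obs()[0]['joints'].round(2))
E
```

```text
row [-0.9134  0.0001  0.0005] [ 0.0711 -0.2743 -0.464 ]
[ 0.69  0.37 -0.28  1.73  0.11  1.06 -0.25]
```

Call:
apply_moves --series "-0.09 0 0 0 -0.027 -0.046 1; -0.18 0 0 0 -0.055 -0.093 1; -0.27 0 0 0 -0.082 -0.139 1; -0.37 0 0 0 -0.11 -0.186 1; -0.46 0 0 0.01 -0.137 -0.232 1; -0.55 0 0 0.02 -0.165 -0.278 1; -0.64 0 0 0.03 -0.192 -0.325 1; -0.73 0 0 0.04 -0.22 -0.371 1; -0.82 0 0 0.055 -0.247 -0.418 1; -0.913 0 0 0.071 -0.274 -0.464 1; -0.913 0 0 0.071 -0.274 -0.464 1"

```text
clock: 2.48
tcp_pos: [0.5493, 0.2116, 0.159]
orientation: [0.992, 1.338, -0.991]
contact_force: [-0.0, 0.6, -0.2]
grip_width: 0.0856
```

```bash
python3 - <<'E'
from h import *
np.set_printoptions(suppress=True)
goal([.5505,.208,.064],16.5)
T=grab_frame('top');S=grab_frame('side'); print(obs()[0]['joints'].round(2))
crop('side','a1',150,80,290,220,4,S); crop('top','a2',150,130,270,250,4,T)
E
python3 -c "
import cv2,numpy as np
cv2.imwrite('pics/a12.png',np.hstack([cv2.resize(cv2.imread('pics/a%d.png'%i),(400,400)) for i in(1,2)]))"
```

```text
row [ 0.0052 -0.0034  0.002 ] [0.095  0.0003 0.0041]
[ 0.01  0.49 -0.62  1.8   0.34  0.96 -0.47]
```

View pics/a12.png

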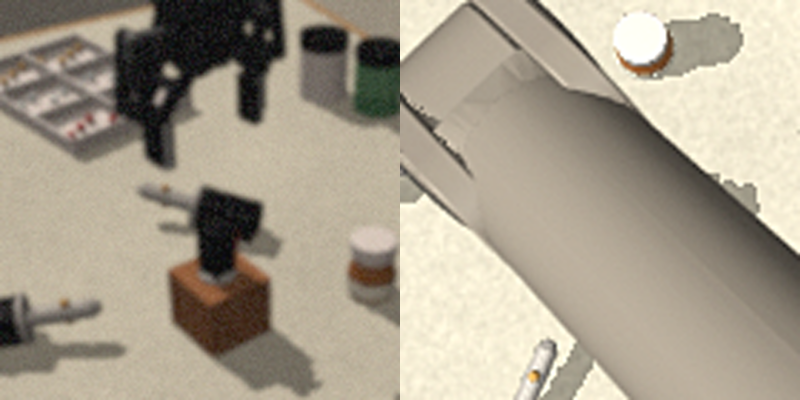

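The side view shows the open fingers straddling the pin's head; the arm hides the pin from the top camera. I'm going down, with a correction partway.

Call:
apply_moves --series "0.004 -0.002 0 0.02 0 0.004 1; 0.004 -0.002 0 0.035 0 0.004 1; 0.004 -0.002 0 0.05 0 0.004 1; 0.004 -0.002 0 0.05 0 0.004 1"

```text
clock: 3.08
tcp_pos: [0.5514, 0.2016, 0.1086]
orientation: [0.997, 1.329, -1.003]
contact_force: [-0.4, 1.0, -0.0]
grip_width: 0.0854
```

```bash
python3 - <<'E'
from h import *
np.set_printoptions(suppress=True)
goal([.5505,.208,.064],16.5); o,r=obs(); print(o['tcp_pos'],o['contact_force'],np.abs(o['qvel']).max())
E
```

```text
row [-0.0073  0.0023  0.003 ] [ 0.0446  0.001  -0.0065]
[0.55141753 0.201599   0.10860151] [-0.35166671  1.04914791 -0.03475016] 0.02515300677435838
```

Call:
apply_moves --series "0 0 0 0 0 0 1; 0 0 0 0 0 0 1"

```text
clock: 3.32
tcp_pos: [0.5528, 0.2028, 0.1109]
orientation: [0.999, 1.327, -1.0]
contact_force: [0.4, -0.5, -0.6]
grip_width: 0.0853
```

```bash
python3 - <<'E'
from h import *
np.set_printoptions(suppress=True)
goal([.5505,.208,.064],16.5); o,r=obs(); print(o['tcp_pos'],o['contact_force'],np.abs(o['qvel']).max())
E
```

```text
row [-0.0069  0.0019 -0.0012] [ 0.0469 -0.0008 -0.0058]
[0.55281174 0.20275817 0.11093344] [ 0.41111306 -0.48446663 -0.58282658] 0.0026135421023667747
```

Call:
apply_moves --series "-0.006 0 0 0.015 0 -0.006 1; -0.006 0 0 0.03 0 -0.006 1; -0.006 0 0 0.046 0 -0.006 1; -0.006 0 0 0.046 0 -0.006 1; -0.006 0 0 0.046 0 -0.006 1"

```text
clock: 3.95
tcp_pos: [0.5509, 0.2082, 0.0642]
orientation: [0.994, 1.33, -0.996]
contact_force: [-1.2, -0.1, 1.0]
grip_width: 0.0855
```

```bash
python3 - <<'E'
from fit import *
T=grab_frame('side')
goal([.5505,.208,.064],16.5); o,r=obs(); print(o['tcp_pos'],o['contact_force'],np.abs(o['qvel']).max())
crop('side','b1',180,110,270,220,5,T)
E
```

```text
row [-0.0011  0.0018 -0.0006] [ 0.0006 -0.0007  0.0001]
[0.5511 0.2083 0.0646] [0.5284 0.1148 0.0542] 0.007719341374631794
```

View pics/b1.png

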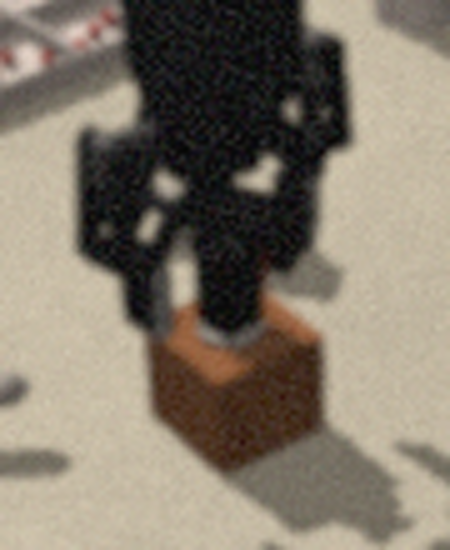

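The fingers straddle the head at the right height, with about 10 mm of clearance each side. Closing now at 45 N.

Call:
apply_moves --series "0 0 0 0 0 0 0.5; 0 0 0 0 0 0 0.4; 0 0 0 0 0 0 0.2; 0 0 0 0 0 0 0; 0 0 0 0 0 0 0; 0 0 0 0 0 0 0; 0 0 0 0 0 0 0; 0 0 0 0 0 0 0" --force 45

```text
clock: 5.0
tcp_pos: [0.5505, 0.2081, 0.065]
orientation: [0.993, 1.33, -0.996]
contact_force: [-3.0, -0.8, 6.6]
grip_width: 0.0245
```

The 24.5 mm width means the button is squeezed in. Lifting.

Call:
apply_moves --series "0 0 0 -0.015 0 0 0; 0 0 0 -0.035 0 0 0; 0 0 0 -0.06 0 0 0; 0 0 0 -0.085 0 0 0; 0 0 0 -0.11 0 0 0; 0 0 0 -0.11 0 0 0"

```text
clock: 5.75
tcp_pos: [0.5522, 0.2092, 0.1774]
orientation: [0.997, 1.327, -0.992]
contact_force: [0.8, 0.4, -1.3]
grip_width: 0.0244
```

```bash
python3 - <<'E'
from fit import *
T=grab_frame('side')
o,r=obs(); print(o['tcp_pos'],o['contact_force'],o['grip_width'])
crop('side','b2',180,70,270,200,5,T)
E
```

```text
[0.5513 0.2086 0.1757] [ 0.4828 -0.292  -1.1301] 0.024167215005918605
```

View pics/b2.png

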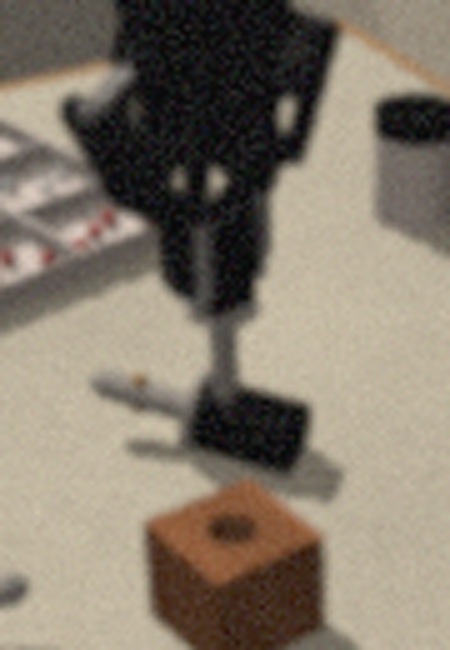

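The pin is lifted clear and hangs upright, and the holder's hole is empty. Now I carry it over to the plate's hole.

```bash
python3 - <<'E'
from fit import *
goal([.530,-.214,.16],81.5); print(obs()[0]['joints'].round(2))
E
```

```text
row [-1.1356  0.0033 -0.0013] [ 0.0161 -0.1401  0.3992]
[ 0.01  0.47 -0.63  1.79  0.33  0.99 -0.46]
```

Call:
apply_moves --series "-0.1 0 0 0 -0.012 0.033 0; -0.2 0 0 0 -0.023 0.067 0; -0.3 0 0 0 -0.035 0.1 0; -0.4 0 0 0 -0.047 0.133 0; -0.5 0 0 0 -0.058 0.166 0; -0.6 0 0 0 -0.07 0.2 0; -0.7 0 0 0 -0.082 0.233 0; -0.8 0 0 0 -0.093 0.266 0; -0.9 0 0 0 -0.105 0.3 0; -1 0 0 0.005 -0.117 0.333 0; -1.07 0 0 0.01 -0.13 0.37 0; -1.135 0 0 0.016 -0.14 0.399 0"

```text
clock: 7.3
tcp_pos: [0.5283, -0.2159, 0.1579]
orientation: [0.115, 1.569, -0.118]
contact_force: [0.7, -0.8, -1.0]
grip_width: 0.0243
```

Call:
apply_moves --series "0 0 0 0 0 0 0; 0 0 0 0 0 0 0; 0 0 0 0 0 0 0"

```text
clock: 7.68
tcp_pos: [0.5295, -0.2126, 0.1591]
orientation: [0.114, 1.567, -0.117]
contact_force: [-0.6, 1.0, -1.4]
grip_width: 0.0244
```

```bash
python3 - <<'E'
from fit import *
goal([.530,-.214,.13],81.5); print(obs()[0]['joints'].round(2))
S=grab_frame('side');T=grab_frame('top')
o,r=obs(); print(o['tcp_pos'],o['contact_force'],o['grip_width'])
cv2.imwrite('pics/s3.png',S);cv2.imwrite('pics/t3.png',T)
crop('side','d1',290,180,410,340,4.5*.8,S); crop('top','d2',330,140,450,260,4.5*.8,T)
E
```

```text
row [0.0013 0.0008 0.0014] [ 0.0291 -0.0013  0.0006]
[ 0.88  0.5  -0.79  1.84  0.43  0.98  1.32]
[ 0.5296 -0.2129  0.1592] [-0.9983 -0.0488 -0.9587] 0.023871832476287155
```

View pics/d1.png

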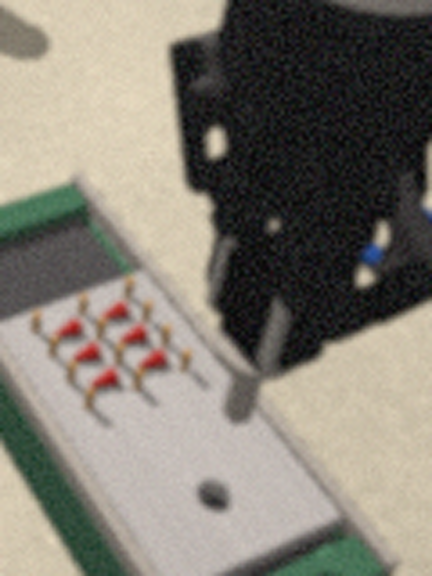

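View pics/d2.png

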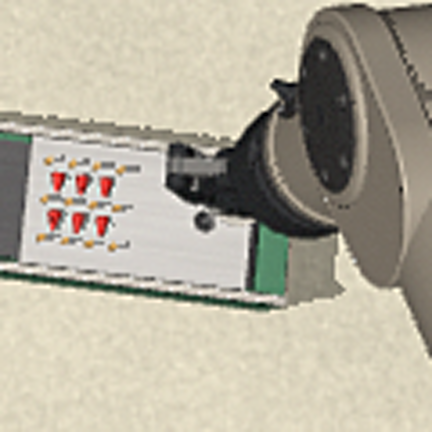

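```bash
cat > ov.py <<'E'
from fit import *
import sys
SH=np.vstack([cyl(.006,-.039,0),cyl(.003,-.044,-.044)])
def ov(n,I,win,S,name,p,yaw,dz=0,tilt=None,hole=None):
    pts=[]
    O=np.array(p)+[0,0,.019-.028+dz]
    rr=R.from_euler('z',np.radians(yaw)) if tilt is None else R.from_rotvec(tilt)*R.from_euler('z',np.radians(yaw))
    f=lambda P:rr.apply(P)+O
    parts=[(f(SH),(0,255,0)),(f(COL),(255,255,0)),(f(HEAD),(255,0,255))]
    if hole is not None: parts.append((cyl(.00725,0,0)+hole,(0,0,255)))
    overlay(n,I,parts,win,S,name)
E
python3 - <<'E'
from ov import *
S=cv2.imread('pics/s3.png')
p=[.5296,-.2129,.1592]
ov('side',S,(320,240,390,330),6,'e1',p,81.5,hole=[.5297,-.214,.0545])
E
```

```text
(no output)
```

View pics/e1.png

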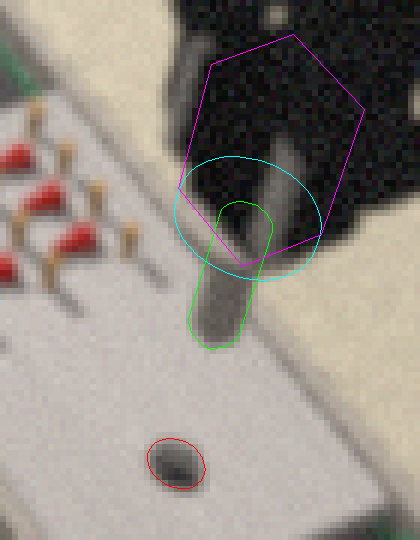

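The held pin's overlay agrees to about 1 px and the plate's hole matches too, so I lower the tip to about 5 mm above the plate.

Call:
apply_moves --series "0 0 0 0.015 -0.001 0 0; 0 0 0 0.03 -0.001 0 0; 0 0 0 0.04 -0.001 0 0; 0 0 0 0.046 -0.001 0 0; 0 0 0 0.046 -0.001 0 0; 0 0 0 0.046 -0.001 0 0"

```text
clock: 8.52
tcp_pos: [0.5296, -0.2151, 0.1134]
orientation: [0.115, 1.566, -0.118]
contact_force: [0.3, -0.5, -1.8]
grip_width: 0.0241
```

```bash
python3 - <<'E'
from ov import *
S=grab_frame('side');T=grab_frame('top'); o,r=obs(); cv2.imwrite('pics/s4.png',S);cv2.imwrite('pics/t4.png',T)
print(o['tcp_pos'],o['contact_force'],o['grip_width'], r.as_matrix()[:,0])
ov('side',S,(320,260,390,340),7,'e2',o['tcp_pos'],81.5,hole=[.5297,-.214,.0545])
ov('top',T,(365,180,405,220),12,'e3',o['tcp_pos'],81.5,hole=[.5297,-.214,.0545])
E
```

```text
[ 0.5296 -0.2152  0.1136] [ 0.1014 -0.7656 -1.9453] 0.02408571056232437 [ 0.0014 -0.0023 -1.    ]
```

View pics/e2.png

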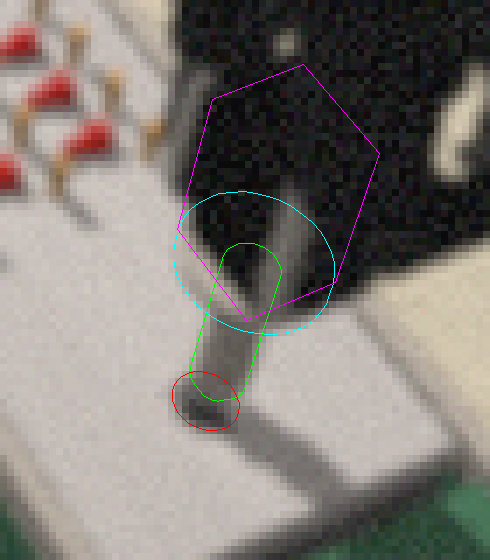

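View pics/e3.png

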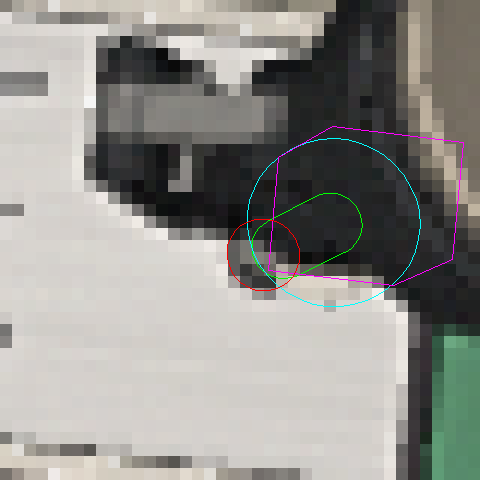

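The side view shows the tip just above the hole and aligned to within about 1.5 mm. I lower it gently with a 1 mm correction towards +x.

Call:
apply_moves --series "0 0 0 0.002 0.001 0 0; 0 0 0 0.004 0.001 0 0; 0 0 0 0.006 0.001 0 0; 0 0 0 0.007 0.001 0 0; 0 0 0 0.008 0.001 0 0; 0 0 0 0.008 0.001 0 0"

```text
clock: 9.38
tcp_pos: [0.5294, -0.2141, 0.105]
orientation: [0.115, 1.567, -0.118]
contact_force: [-0.7, -0.7, -1.8]
grip_width: 0.024
```

Call:
apply_moves --series "0 0 0 0.001 0 0 0; 0 0 0 0.002 0 0 0; 0 0 0 0.002 0 0 0"

```text
clock: 9.75
tcp_pos: [0.5294, -0.2141, 0.103]
orientation: [0.115, 1.567, -0.118]
contact_force: [-0.8, -0.6, -2.5]
grip_width: 0.0243
```

```bash
python3 - <<'E'
from ov import *
S=grab_frame('side'); o,r=obs(); cv2.imwrite('pics/s5.png',S)
print(o['tcp_pos'],o['contact_force'],o['grip_width'], r.as_matrix()[:,0])
ov('side',S,(320,260,390,340),7,'e4',o['tcp_pos'],81.5,hole=[.5297,-.214,.0545])
E
```

```text
[ 0.5294 -0.2141  0.103 ] [ 0.5085  0.6569 -1.2214] 0.023809163221665507 [ 0.0005 -0.0019 -1.    ]
```

View pics/e4.png

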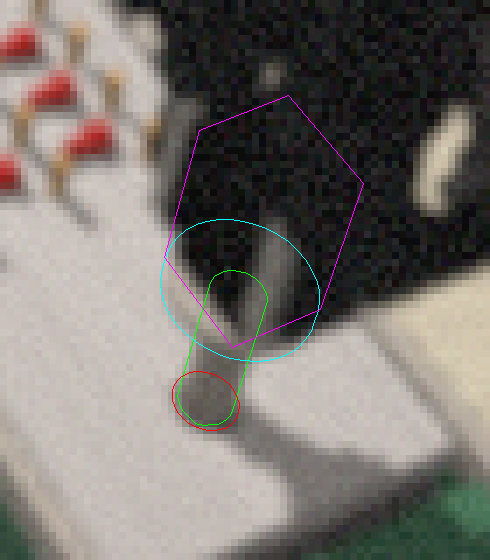

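Call:
apply_moves --series "0 0 0 0.001 0 0 0; 0 0 0 0.002 0 0 0; 0 0 0 0.003 0 0 0; 0 0 0 0.004 0 0 0; 0 0 0 0.004 0 0 0"

```text
clock: 10.42
tcp_pos: [0.5294, -0.2141, 0.099]
orientation: [0.115, 1.567, -0.118]
contact_force: [0.1, 0.4, -0.7]
grip_width: 0.0239
```

Call:
apply_moves --series "0 0 0 0.001 0 0 0; 0 0 0 0.001 0 0 0"

```text
clock: 10.68
tcp_pos: [0.5295, -0.2142, 0.0981]
orientation: [0.115, 1.567, -0.118]
contact_force: [0.3, 0.0, -2.5]
grip_width: 0.0239
```

Call:
apply_moves --series "0 0 0 0.001 0 0 0; 0 0 0 0.001 0 0 0"

```text
clock: 10.92
tcp_pos: [0.5297, -0.2142, 0.0978]
orientation: [0.115, 1.567, -0.119]
contact_force: [-1.0, 0.6, 5.4]
grip_width: 0.0241
```

The tip rests on the bar: force jumped to about 7 N at tip z ≈ 0.0448, where I expected 0.044. I ease off slightly and draw the plate towards jig +x, which is tool +y.

Call:
apply_moves --series "0 0 0 -0.0003 0.001 0 0; 0 0 0 -0.0003 0.002 0 0; 0 0 0 -0.0003 0.003 0 0; 0 0 0 -0.0003 0.004 0 0; 0 0 0 -0.0003 0.004 0 0"

```text
clock: 11.55
tcp_pos: [0.5299, -0.2123, 0.0979]
orientation: [0.114, 1.567, -0.122]
contact_force: [-1.8, -4.7, 4.9]
grip_width: 0.0238
```

```bash
python3 - <<'E'
from ov import *
o,r=obs(); S=grab_frame('side'); cv2.imwrite('pics/s6.png',S)
print(o['tcp_pos'],o['contact_force'],o['grip_width'], r.as_matrix()[:,0],o['moment'])
ov('side',S,(320,260,390,340),7,'e5',o['tcp_pos'],81.5,hole=[.5297,-.214,.0545])
E
```

```text
[ 0.5299 -0.2123  0.0979] [-1.8412 -4.6984  4.9452] 0.023819151658531813 [ 0.0005 -0.0049 -1.    ] [-1.3868  0.6004 -0.0336]
```

View pics/e5.png

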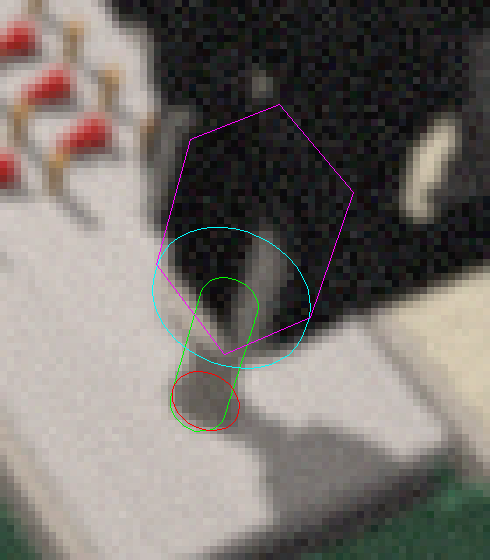

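Call:
apply_moves --series "0 0 0 0 0.001 0 0; 0 0 0 0 0.002 0 0; 0 0 0 0 0.003 0 0; 0 0 0 0 0.004 0 0; 0 0 0 0 0.004 0 0"

```text
clock: 12.22
tcp_pos: [0.5305, -0.2084, 0.0979]
orientation: [0.114, 1.567, -0.122]
contact_force: [-2.7, -5.3, 6.2]
grip_width: 0.0243
```

Call:
apply_moves --series "0 0 0 0 0.001 0 0; 0 0 0 0 0.002 0 0; 0 0 0 0 0.003 0 0; 0 0 0 0 0.003 0 0"

```text
clock: 12.72
tcp_pos: [0.5309, -0.2055, 0.0979]
orientation: [0.114, 1.567, -0.122]
contact_force: [-2.8, -5.5, 6.7]
grip_width: 0.0243
```

Call:
apply_moves --series "0 0 0 0 0.001 0 0; 0 0 0 0 0.002 0 0; 0 0 0 0 0.003 0 0; 0 0 0 0 0.004 0 0"

```text
clock: 13.22
tcp_pos: [0.5315, -0.2018, 0.0979]
orientation: [0.114, 1.567, -0.122]
contact_force: [-2.4, -5.6, 5.4]
grip_width: 0.0241
```

Call:
apply_moves --series "0 0 0 0 0.001 0 0; 0 0 0 0 0.002 0 0; 0 0 0 0 0.003 0 0; 0 0 0 0 0.003 0 0"

```text
clock: 13.72
tcp_pos: [0.532, -0.1986, 0.0979]
orientation: [0.114, 1.567, -0.122]
contact_force: [-2.5, -5.1, 6.3]
grip_width: 0.0241
```

Call:
apply_moves --series "0 0 0 0 0.001 0 0; 0 0 0 0 0.002 0 0; 0 0 0 0 0.003 0 0; 0 0 0 0 0.003 0 0"

```text
clock: 14.22
tcp_pos: [0.5325, -0.1953, 0.0978]
orientation: [0.114, 1.567, -0.122]
contact_force: [-2.1, -4.6, 4.9]
grip_width: 0.0237
```

Call:
apply_moves --series "0 0 0 0 0.001 0 0; 0 0 0 0 0.002 0 0; 0 0 0 0 0.003 0 0; 0 0 0 0 0.003 0 0"

```text
clock: 14.72
tcp_pos: [0.5329, -0.1897, 0.097]
orientation: [0.116, 1.567, -0.117]
contact_force: [0.2, -2.1, -0.8]
grip_width: 0.0244
```

Call:
apply_moves --series "0 0 0 0 0.001 0 0; 0 0 0 0 0.002 0 0; 0 0 0 0 0.002 0 0"

```text
clock: 15.1
tcp_pos: [0.5332, -0.188, 0.0971]
orientation: [0.115, 1.567, -0.118]
contact_force: [-0.7, -1.1, -1.1]
grip_width: 0.024
```

Call:
apply_moves --series "0 0 0 0 0.001 0 0; 0 0 0 0 0.002 0 0; 0 0 0 0 0.002 0 0"

```text
clock: 15.48
tcp_pos: [0.5334, -0.1863, 0.0973]
orientation: [0.115, 1.567, -0.118]
contact_force: [-0.8, -0.4, -2.5]
grip_width: 0.0242
```

At y ≈ -0.19 the vertical and drag forces vanished, so the tip has dropped into the lock hole. I come back 1 mm and press down in small steps.

Call:
apply_moves --series "0 0 0 0 -0.001 0 0; 0 0 0 0.001 -0.001 0 0; 0 0 0 0.002 -0.001 0 0; 0 0 0 0.002 -0.001 0 0"

```text
clock: 15.98
tcp_pos: [0.5334, -0.1873, 0.0953]
orientation: [0.115, 1.567, -0.118]
contact_force: [-0.3, 1.1, -1.8]
grip_width: 0.0238
```

Call:
apply_moves --series "0 0 0 0.001 0 0 0; 0 0 0 0.002 0 0 0; 0 0 0 0.002 0 0 0"

```text
clock: 16.35
tcp_pos: [0.5334, -0.1874, 0.0932]
orientation: [0.115, 1.567, -0.118]
contact_force: [-0.7, -1.1, -1.5]
grip_width: 0.0241
```

Free motion and no contact, with the tip about 4.5 mm into the bar. Continuing down.

Call:
apply_moves --series "0 0 0 0.001 0 0 0; 0 0 0 0.002 0 0 0; 0 0 0 0.003 0 0 0; 0 0 0 0.003 0 0 0"

```text
clock: 16.85
tcp_pos: [0.5333, -0.1875, 0.0902]
orientation: [0.115, 1.567, -0.118]
contact_force: [-0.0, -0.1, -1.2]
grip_width: 0.0242
```

Call:
apply_moves --series "0 0 0 0.001 0 0 0; 0 0 0 0.002 0 0 0; 0 0 0 0.003 0 0 0; 0 0 0 0.003 0 0 0"

```text
clock: 17.35
tcp_pos: [0.5334, -0.1874, 0.0872]
orientation: [0.115, 1.567, -0.118]
contact_force: [0.3, -0.1, -1.1]
grip_width: 0.0246
```

Call:
apply_moves --series "0 0 0 0.001 0 0 0; 0 0 0 0.002 0 0 0; 0 0 0 0.003 0 0 0; 0 0 0 0.003 0 0 0"

```text
clock: 17.85
tcp_pos: [0.5333, -0.1874, 0.0842]
orientation: [0.115, 1.567, -0.118]
contact_force: [0.3, 0.3, -0.7]
grip_width: 0.0242
```

Call:
apply_moves --series "0 0 0 0.002 0 0 0; 0 0 0 0.004 0 0 0; 0 0 0 0.006 0 0 0; 0 0 0 0.008 0 0 0; 0 0 0 0.008 0 0 0"

```text
clock: 18.48
tcp_pos: [0.5333, -0.1874, 0.0761]
orientation: [0.115, 1.567, -0.118]
contact_force: [0.1, 0.0, 0.0]
grip_width: 0.0241
```

Call:
apply_moves --series "0 0 0 0.002 0 0 0; 0 0 0 0.004 0 0 0; 0 0 0 0.006 0 0 0; 0 0 0 0.008 0 0 0; 0 0 0 0.008 0 0 0"

```text
clock: 19.1
tcp_pos: [0.5333, -0.1875, 0.0681]
orientation: [0.115, 1.567, -0.118]
contact_force: [0.9, -0.3, -1.2]
grip_width: 0.0241
```

```bash
python3 - <<'E'
from ov import *
o,r=obs(); S=grab_frame('side'); cv2.imwrite('pics/s7.png',S)
print(o['tcp_pos'],o['contact_force'],o['grip_width'], r.as_matrix()[:,0],o['moment'])
ov('side',S,(310,240,390,330),6.6,'e6',o['tcp_pos'],81.5)if 0 else ov('side',S,(310,240,390,330),6,'e6',o['tcp_pos'],81.5)
E
```

```text
[ 0.5333 -0.1875  0.0681] [ 0.9199 -0.2777 -1.2183] 0.024072706684386387 [ 0.0002 -0.0018 -1.    ] [ 0.0366 -0.0282 -0.012 ]
```

View pics/e6.png

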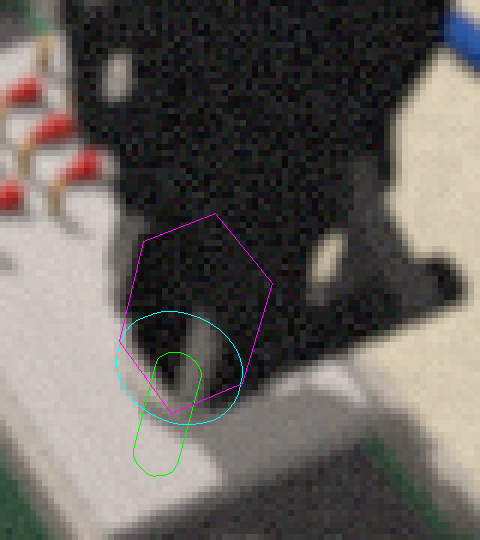

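The pin is in, with its collar about 4–5 mm above the plate. The last millimetres go in 1 mm steps until it seats.

Call:
apply_moves --series "0 0 0 0.001 0 0 0; 0 0 0 0.002 0 0 0; 0 0 0 0.003 0 0 0; 0 0 0 0.003 0 0 0"

```text
clock: 19.65
tcp_pos: [0.5334, -0.1875, 0.0652]
orientation: [0.115, 1.567, -0.118]
contact_force: [0.6, -0.7, -0.5]
grip_width: 0.0243
```

Call:
apply_moves --series "0 0 0 0.0007 0 0 0; 0 0 0 0.0007 0 0 0"

```text
clock: 19.9
tcp_pos: [0.5335, -0.1875, 0.0647]
orientation: [0.115, 1.567, -0.118]
contact_force: [-0.3, -0.5, -0.7]
grip_width: 0.0242
```

Call:
apply_moves --series "0 0 0 0.0007 0 0 0; 0 0 0 0.0007 0 0 0"

```text
clock: 20.15
tcp_pos: [0.5336, -0.1876, 0.0646]
orientation: [0.115, 1.567, -0.119]
contact_force: [-2.5, 0.8, 5.8]
grip_width: 0.0243
```

Seated: about 7 N of contact at the expected height (TCP 0.0646, allowing for the same 0.8 mm offset seen at the bar). I hold briefly, then open partway and rise.

Call:
apply_moves --series "0 0 0 0 0 0 0; 0 0 0 0 0 0 0; 0 0 0 0 0 0 0.35; 0 0 0 0 0 0 0.45; 0 0 0 0 0 0 0.55; 0 0 0 0 0 0 0.55; 0 0 0 0 0 0 0.55; 0 0 0 0 0 0 0.55"

```text
clock: 21.15
tcp_pos: [0.5335, -0.1875, 0.0639]
orientation: [0.115, 1.567, -0.118]
contact_force: [-0.1, 0.5, -0.3]
grip_width: 0.0468
```

```bash
python3 - <<'E'
from ov import *
o,r=obs(); S=grab_frame('side'); cv2.imwrite('pics/s8.png',S)
print(o['tcp_pos'],o['contact_force'],o['grip_width'])
crop('side','f1',310,230,400,330,6,S)
E
```

```text
[ 0.5335 -0.1875  0.0639] [-0.1234  0.4546 -0.3118] 0.04680979350701597
```

View pics/f1.png

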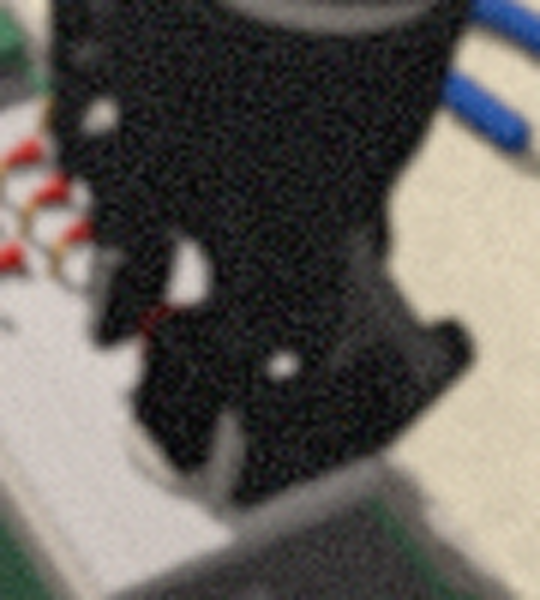

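The red button is visible and sprung out between the open pads. Rising straight up.

Call:
apply_moves --series "0 0 0 -0.01 0 0 0.55; 0 0 0 -0.03 0 0 0.55; 0 0 0 -0.06 0 0 0.55; 0 0 0 -0.1 0 0 0.55; 0 0 0 -0.15 0 0 0.55; 0 0 0 -0.19 0 0 0.55; 0 0 0 -0.19 0 0 0.55"

```text
clock: 22.08
tcp_pos: [0.5356, -0.1869, 0.259]
orientation: [0.113, 1.559, -0.12]
contact_force: [-0.1, 1.4, 0.3]
grip_width: 0.047
```

```bash
python3 - <<'E'
from ov import *
o,r=obs(); S=grab_frame('side');T=grab_frame('top'); cv2.imwrite('pics/s9.png',S)
print(o['clock'],o['tcp_pos'],o['contact_force'],o['grip_width'])
crop('side','f2',255,200,415,380,3.2,S)
ov('side',S,(310,240,370,320),7,'f3',[.5335,-.1875,.0635],81.5,hole=[.5335,-.1875,.0545])
crop('top','f4',295,80,425,235,3.8,T)
E
```

```text
22.075 [ 0.5356 -0.1869  0.259 ] [-0.1081  1.3837  0.3493] 0.047010152304758926
```

View pics/f2.png

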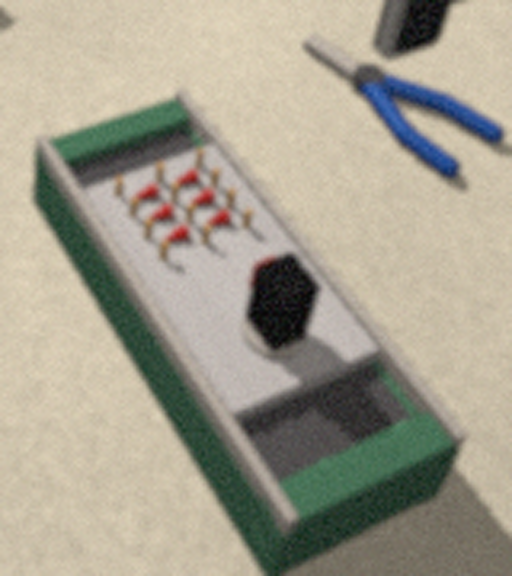

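View pics/f3.png

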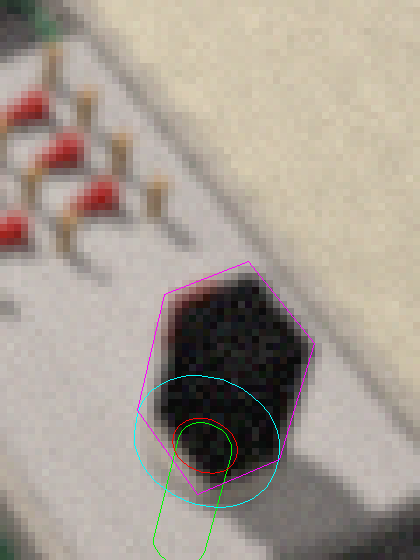

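View pics/f4.png

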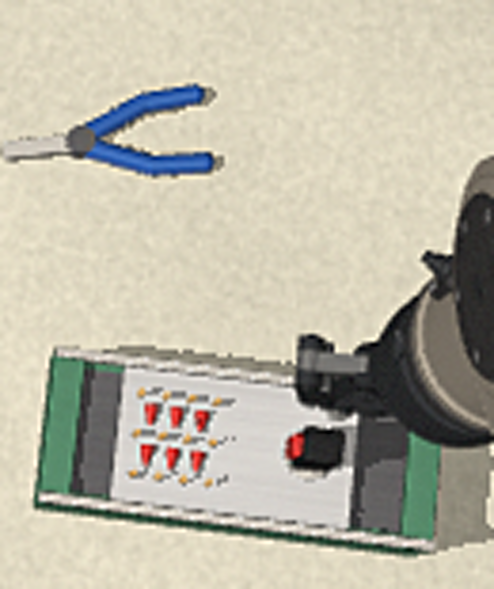

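The pin is upright at the predicted position, with its collar on the plate and its button out. The jig and pliers look untouched. I let the arm settle, then hand in.

Call:
apply_moves --series "0 0 0 0 0 0 0.55; 0 0 0 0 0 0 0.55; 0 0 0 0 0 0 0.55"

```text
clock: 22.55
tcp_pos: [0.5331, -0.187, 0.2533]
orientation: [0.116, 1.568, -0.118]
contact_force: [0.2, 0.9, 0.6]
grip_width: 0.047
```

```bash
python3 - <<'E'
from h import *
print(hand_in())
E
```

```text
the job is handed in; nothing more can be done
None
```

The pin is home and locked through the plate and the lock bar, and I handed the job in at about 22.6 s. `hand_in` gives no verdict, so what follows rests on my own readings.

**What I did**
- I took the smallest pin from the holder with a 45 N grip. The fingers read 24.5 mm, so the button was squeezed in.
- I lowered the tip through the plate's hole onto the bar, with about 7 N of contact.
- I drew the plate to jig +x until the load and drag vanished, which came after about 20–24 mm of pin travel.
- I pressed the pin down until the collar seated at about 7 N with the button still held in, then opened the fingers and rose clear.

**Last checks**
- The side and top views show the pin upright with its collar on the plate and the red button out.
- In the side view the collar and head match the expected seated pose to about a pixel. The tip is out of sight, so its depth rests on that match and on the seating force.
- The robot touches nothing, and the highest contact force I read anywhere was about 8 N.
- In every picture I took the pliers and jar stand clear of the arm's path. I did not re-measure them or the scriber at the end.

**Small disagreements**
- Contact heights read 0.8 mm higher than the nominal sizes at both the bar and the seat.
- The visible head looked slightly narrower than the given box.

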